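Index the compass-calibration turntable to the next heading

ROBOT

A 6-joint arm with a two-finger parallel gripper is mounted at the origin on a cart in front of the work surface, level with it; the furniture and walls round the work are solid. World frame = base frame: x ahead of the robot, y to its left, z up, the work surface at z = 0. Lengths are in mm, angles in degrees, forces in N, time in s.
With the tool pointing down it reaches from about 300 to 850 mm from the base axis. Payload 4.2 kg.
Tool frame: the origin (TCP) lies midway between the tips of the shut fingers; the grasp point (between the pads) lies 19 mm behind it; z points along the fingers, y is the direction in which the jaws open and shut (so a half turn about z gives the same grasp; the last joint's range is limited). The gripper opens to 91 mm and grips with 3 to 60 N. Pads are 32 mm wide; open, the fingers measure 118 mm over their backs; the gripper's body (76 mm by 178 mm) begins 60 mm behind the grasp point.
Start: joints at [-67.724, 18.312, 89.639, -0, 72.044, -1.146], TCP at [228.572, -527.634, 213.976] pointing down, gripper open.
Joint ranges: [-177.97, 177.97], [-48.28, 115.42], [12.27, 149.76], [-77.06, 257.06], [2.81, 150.46], [-146.56, 146.56]. Speed limits (degrees/s): [147.25, 147.25, 180, 180, 180, 180].

INTERFACE

Orientations are given as [roll, pitch, yaw] about the fixed x, y, z axes, in that order (R = Rz(yaw) Ry(pitch) Rx(roll)).
In Python, from workcell import env gives the robot as it stands.
- The arm moves only by the shell command python3 -m jog 'ROWS' [FORCE]. ROWS is JSON, a list of rows, each an object of numbers: "dx", "dy", "dz": the shift along the world's x, y, z in m; "wx", "wy", "wz": the turn, a rotation vector about the world's x, y, z in rad; "grip": the gripper's target within -1 to 1 (shut at 1, half-way at 0, fully open at -1). In form: [{"dx": .., "dy": .., "dz": .., "wx": .., "wy": .., "wz": .., "grip": ..}, ...]. A call has 1 to 10 rows; each row shifts and turns the commanded pose from where the row before left it; what a row does not reach is not made up. A row lasts 1/10 s, in which the tool goes at most 50 mm and 8.59 degrees, less where a joint would pass 70% of its speed; a pose out of reach is approached as far as the arm can. A call with a gripper value outside its range is refused whole. The fingers move at their own pace and stop on an object; FORCE is the grip in N (left out, the last holds). Time passes only in rows, so rows that do not move let the fingers close. It gives the time, the measured TCP pose, the force and the opening at its end, in the units of the state.
- env.state(): the state, without advancing time (a new reading comes with each control period).
- env.grab_frame(name): name is "scene" or "side" or "wrist"; returns the picture (384x512x3 uint8, red, green, blue); there is no depth.
- env.get_calibration(name): a dict with "fx", "fy", "cx", "cy" (pixels), "R" (3x3) and "t" (3): a world point X has camera coordinates R X + t. Camera axes: x right, y down, z forward; pixel columns grow to the right and rows downward; lengths in mm; the calibration is good to about 2 mm. A picture is of the moment at which its call begins: read the wrist's pose just before it. get_calibration takes no time and is no camera call; for the wrist camera it gives the pose at the moment of the call.
- env.job_done(): hands the job in, once; it reports no verdict.
The state is a dict: "time_s": time; "qpos": joint angles; "qvel": joint speeds; "effort": joint torques, N m; "ee_pos": TCP position; "ee_rot": TCP orientation; "force": force on the tool from outside, world axes, zero at the start; "torque": the same for the moment, N m; "gripper_width": finger opening in mm.
Only numpy, scipy, OpenCV 4.12 (cv2) and the standard library are available. Lean on these libraries where they do the work, as an engineer would, in place of code of your own. Each camera call takes 0.05 s, during which the arm holds its last target. There are 200 camera calls.

TASK

The drone on the indexing turntable has been calibrated on this heading: take it on to the next one. With a fingertip press the red plunger button on the table's rim all the way in, turn the table by it exactly one notch counter-clockwise (seen from above), and let the plunger spring fully back up so that the table is locked in the next notch. Pick nothing up: keep off the drone in its cradle and leave the things round the turntable where they are.

Things in the scene. Friction and masses are not known exactly. Their poses are not given: they have to be found in the camera images.
- index_base: the fixed light-grey base of the indexing turntable, standing firmly on the bench: a foot 208 mm across and, 26 to 34 mm above the bench, a flat index ring 242 mm across with eight notches (15 mm wide, every 45 degrees) in its rim. Origin: centre of its underside, on the vertical axis about which the table turns; z up.
- table (a joint): angle of the rotating table, rad, growing counter-clockwise seen from above; 0 in the notch where it starts, 0.785 in the next one counter-clockwise. The table is a dark metal disc 200 mm across, its top 47 mm above the bench, with a cradle for the drone and an ear that carries the plunger over the ring's rim. It turns against a light friction: about 2 N at the plunger.
- plunger (a joint): how far the plunger is pressed down, m: 0 = up, its key in a notch, table locked; 0.011 = fully in; free to turn beyond 0.0085. 5.5 N starts it, 10 N holds it fully in. Let go between notches it stays at about 0.0085, its key sliding under the ring, and springs up at a notch; the tapered key finds a notch from about 2.5 mm (0.02 rad) to either side.
- button (a point): centre of the dish floor of the plunger's red button, where a fingertip presses; 126 mm from the table's axis, 74 mm above the bench when up; moves with table and plunger. Button 49 mm across; dish 40 mm across, 4 mm deep: closed fingertips fit in and can turn the table while pressing. Under it a black skirt 35 mm across on a brass bush. Drone and cradle keep 30 mm clear of it.
- drone: dark grey folded drone body, 122 x 181 x 51 mm, lying loose in the four orange corner nests of the cradle plate on the table, its underside 51 mm and its highest point 102 mm above the bench. Origin: centre of its underside; its long side is its y axis, nose at -y. It travels with the table.
- cradle (a point): point on the cradle plate where the drone's origin belongs; turns with the table.
- phone: phone in a red case lying on the bench right of the turntable, 74 x 152 x 10 mm, origin at the centre of its underside; a bystander.
- battery: dark drone battery lying on the bench right of the turntable, 42 x 102 x 37 mm, origin at the centre of its underside; a bystander.
- cutters: side cutters with red handles lying on the bench behind and left of the turntable, 140 x 49 x 15 mm, long axis x, origin below the middle; a bystander.

How it is judged (in metres and radians):
On the way, in this order (a step that is already met when the one before it is completed fails the run):
1. the plunger is pressed in far enough to free the table while the table is still in its first notch (value of joint plunger above 0.0088 m and value of joint table below 0.1 rad), for 0.05 s.
2. the table is turned counter-clockwise out of its first notch and half-way to the next (value of joint table above 0.4 rad), for 0.05 s.
At the end, for the whole second after the job is handed in: The table stands still one notch (0.785 +- 0.03 rad) counter-clockwise of where it began, the plunger is back up (less than 2 mm from its top position) and so locks it, the drone lies in its cradle within 8 mm of its place, and the phone, battery and side cutters are within 20 mm of where they were (value of joint table between 0.755 and 0.815 rad and value of joint plunger below 0.002 m and velocity of joint table between -0.03 and 0.03 rad/s and distance between drone and cradle below 0.008 m and distance of each of phone, battery, cutters from where it was at the start of the episode below 0.02 m); the robot touches nothing.
It fails at once if the table is turned clockwise, or more than 0.2 rad past the next notch (value of joint table below -0.2 rad or value of joint table above 0.985 rad).
It fails at once if the robot pushes on the drone (more than 2 N) (contact force between any of the fingers, the arm and drone above 2 N).
It fails at once if the drone is lifted or shoved out of its cradle (more than 12 mm) (distance between drone and cradle above 0.012 m).
It fails at once if a bystander (phone, battery, side cutters) is lifted or moved more than 20 mm (distance of any of phone, battery, cutters from where it was at the start of the episode above 0.02 m).
It also fails if it takes over 40 s, if anything falls off the work surface, if the arm or the gripper's body presses on something with over 40 N, if the wrist force passes 120 N, or if a joint passes its speed limit or range.

## Working session

There is one attempt and no reset: what is moved stays moved. The work goes in short steps, Python scripts to look and compute and a shell command to move; the robot and the scene stay as the last step left them, time stands still between calls to the robot, and variables do not carry over. Pictures are saved under pics/ and viewed, about 8 in all and at most 12, crops included, and the job is handed in when it is done.

```bash
mkdir -p pics; python3 - <<'E'
from workcell import env
import cv2,numpy as np
ims=[env.grab_frame(n)[:,:,::-1] for n in("scene","side")]
for n,i in zip(("scene","side"),ims): cv2.imwrite(f"pics/{n}0.png",i)
cv2.imwrite("pics/both0.png",cv2.resize(np.vstack(ims),(450,600)) if 0 else np.hstack(ims)[:, :])
for n in("scene","side"):
    c=env.get_calibration(n);print(n,c)
print(env.state())
E
```

```text
scene {'fx': 457.2356265850597, 'fy': 457.2356265850597, 'cx': 253.1297328762955, 'cy': 189.09737074537043, 'R': array([[-0.79952395, -0.60059182, -0.00713654],
       [-0.27100416,  0.37132058, -0.88807532],
       [ 0.53602071, -0.70810345, -0.45964257]]), 't': array([267.48357622, 302.09628227, 870.06229833])}
side {'fx': 429.9153541238136, 'fy': 429.9153541238136, 'cx': 254.27199542129935, 'cy': 193.0741254265959, 'R': array([[ 0.99927122, -0.03449454,  0.01634463],
       [-0.00637343, -0.5729639 , -0.81955583],
       [ 0.03763508,  0.81885438, -0.57276618]]), 't': array([-540.16930672,  -86.08359521, 1119.33251188])}
{'time_s': 0.1, 'qpos': array([-6.77255996e+01,  1.83483882e+01,  8.97003767e+01,  8.45219819e-04,
        7.20436227e+01, -1.14637354e+00]), 'qvel': array([ 0.02277208, -0.03418088, -0.19097179, -0.1265978 ,  0.02357352,
        0.09121995]), 'effort': array([ 5.74580499e-04, -4.13332093e+01, -2.32509810e+01,  7.29980925e-02,
        4.21601871e-02, -7.44104614e-05]), 'ee_pos': array([ 228.37862967, -527.20206536,  213.19373256]), 'ee_rot': array([-1.79907647e+02, -2.65183470e-03,  2.34205106e+01]), 'force': array([-0.07714331, -0.02276253, -0.13090223]), 'torque': array([ 0.00861507, -0.01169737,  0.02083043]), 'gripper_width': 91.2121485078485}
```

View pics/scene0.png

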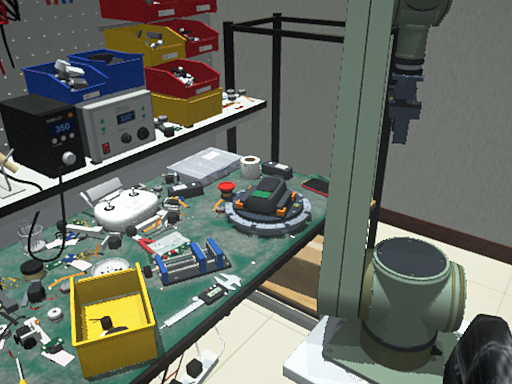

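View pics/side0.png

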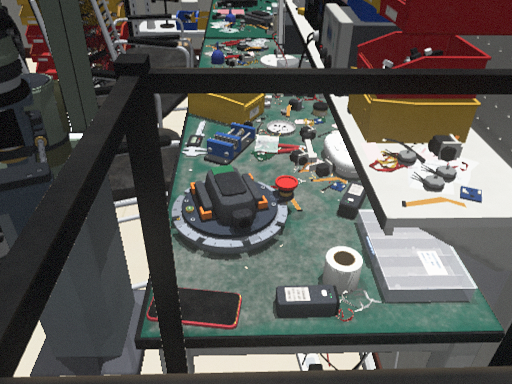

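The scene view has the button at about (227,187) and the turntable at about (268,210). In the side view they are at about (287,183) and (230,212). I'll triangulate the button and fit the ring.

```bash
cat > h.py <<'E'
from workcell import env
import cv2,numpy as np
def ray(c,p):
    d=np.array([(p[0]-c["cx"])/c["fx"],(p[1]-c["cy"])/c["fy"],1.]);R=np.array(c["R"])
    return -R.T@c["t"], R.T@d
def onz(c,p,z):
    o,d=ray(c,p);return o+d*(z-o[2])/d[2]
def tri(a,b):
    A=np.zeros((3,3));B=np.zeros(3)
    for c,p in(a,b):
        o,d=ray(c,p);d/=np.linalg.norm(d);M=np.eye(3)-np.outer(d,d);A+=M;B+=M@o
    return np.linalg.solve(A,B)
def proj(c,X):
    q=np.array(c["R"])@X+c["t"];return np.array([c["fx"]*q[0]/q[2]+c["cx"],c["fy"]*q[1]/q[2]+c["cy"]])
def red(im,box):
    h=cv2.cvtColor(im,cv2.COLOR_BGR2HSV);m=(((h[...,0]<8)|(h[...,0]>172))&(h[...,1]>150)&(h[...,2]>70)).astype(np.uint8)
    k=np.zeros_like(m);x0,y0,x1,y1=box;k[y0:y1,x0:x1]=m[y0:y1,x0:x1]
    cs,_=cv2.findContours(k,cv2.RETR_EXTERNAL,cv2.CHAIN_APPROX_NONE);return max(cs,key=cv2.contourArea)
E
python3 - <<'E'
from h import *
S=cv2.imread("pics/scene0.png");D=cv2.imread("pics/side0.png")
cs,cd=env.get_calibration("scene"),env.get_calibration("side")
out=[]
for im,b,c in((S,(212,175,240,202),cs),(D,(270,170,305,202),cd)):
    k=red(im,b);e=cv2.boundingRect(k);print(e,cv2.contourArea(k))
    p=(e[0]+e[2]/2-.5,e[1]+e[3]/2-.5);out.append((c,p));print(onz(c,p,76))
print("tri",tri(*out))
# ring extremes, horizontal in image at z=34 
for c,l,r in((cs,(224.5,214),(312.5,211)),(cd,(171.5,216),(288,208))):
    print("ring",onz(c,l,34),onz(c,r,34))
# points: bench bystanders
for n,p in(("phone",(195,308)),("batt",(308,300)),("tape",(342,265)),("box",(365,215)),("small",(350,200))):print(n,onz(cd,p,15))
v=[np.hstack([cv2.resize(S[160:260,200:330],None,fx=3,fy=3,interpolation=2),cv2.resize(D[150:250,160:296],None,fx=3,fy=3,interpolation=2)])]
cv2.imwrite("pics/crop.png",v[0]);print(v[0].shape)
E
```

```text
(218, 182, 17, 9) 102.5
[ 596.63029886 -220.2774923    76.        ]
(275, 176, 23, 15) 223.0
[ 598.74586957 -228.33932412   76.        ]
tri [ 599.55684891 -224.02010504   73.36488567]
ring [ 545.37588005 -150.39704116   34.        ] [ 359.40625162 -306.83874055   34.        ]
ring [ 360.58400316 -284.80897776   34.        ] [ 602.38137725 -260.66130051   34.        ]
phone [ 424.72206294 -508.02109847   15.        ]
batt [ 614.36672051 -494.8336918    15.        ]
tape [ 689.19757283 -412.61273825   15.        ]
box [ 769.59135772 -262.56797106   15.        ]
small [ 749.12909916 -207.28206553   15.        ]
(300, 798, 3)
```

View pics/crop.png

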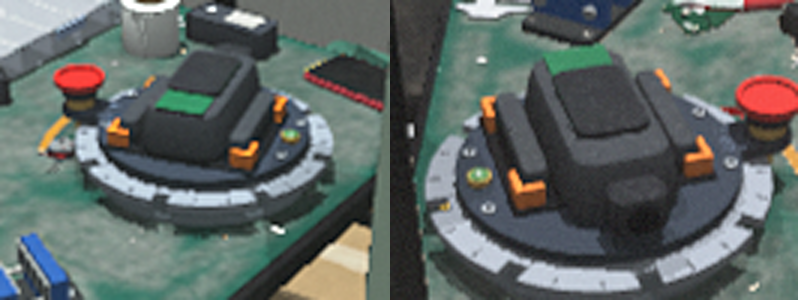

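Rough estimates: button at about (599,-226) and table axis at about (481,-270), so the button angle is about 20°. Next I'll raise the arm, shut the gripper and look from above with the wrist camera.

```bash
python3 -m jog '[{"dz":0.05,"grip":1},{"dz":0.05,"grip":1},{"dx":0.03,"dy":0.035,"dz":0.02,"grip":1},{"dx":0.03,"dy":0.035,"grip":1},{"dx":0.03,"dy":0.035,"grip":1},{"dx":0.03,"dy":0.035,"grip":1},{"dx":0.03,"dy":0.035,"grip":1},{"dx":0.03,"dy":0.035,"grip":1},{"dx":0.03,"dy":0.035,"grip":1},{"dx":0.03,"dy":0.03,"grip":1}]' 20; python3 -m jog '[{"dx":0.03,"dy":0.03,"grip":1},{"dx":0.03,"grip":1},{"grip":1},{"grip":1}]'
python3 - <<'E'
from h import *
c=env.get_calibration("wrist");i=env.grab_frame("wrist")[:,:,::-1];cv2.imwrite("pics/w1.png",i);np.save("w1.npy",c,allow_pickle=True);print(c)
E
```

```text
{'fx': 272.08133106480847, 'fy': 272.08133106480847, 'cx': 255.01723023761693, 'cy': 192.37185500605182, 'R': array([[ 0.39853393, -0.91715171, -0.00185766],
       [-0.88858775, -0.3866219 ,  0.2468508 ],
       [-0.22711785, -0.09672773, -0.96905172]]), 't': array([-575.52312353,  -29.32884586,  389.57958726])}invalid input
invalid input
```

View pics/w1.png

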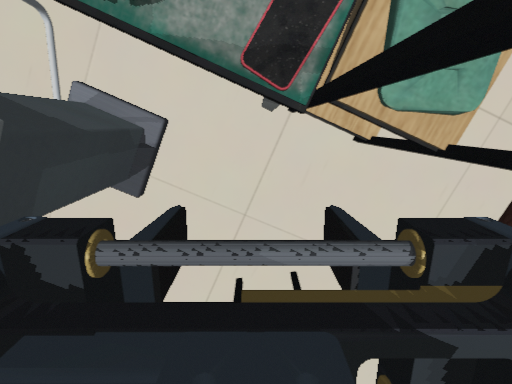

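The move was refused, so this wrist picture is from the start pose. It shows the phone at about (295,40) and the shut-off bench edge, not the turntable. I'll try again with every key filled in.

```bash
python3 -m jog '[{"dx":0,"dy":0,"dz":0.05,"wx":0,"wy":0,"wz":0,"grip":1}]' 20; python3 -m jog '[{"dx":0.0,"dy":0.0,"dz":0.05,"wx":0.0,"wy":0.0,"wz":0.0,"grip":1.0}]'
```

```text
time_s: 0.25
ee_pos: [226.7, -523.2, 256.7]
ee_rot: [-179.0, -0.0, 23.4]
force: [0.7, -0.1, -0.5]
gripper_width: 85.5
time_s: 0.35
ee_pos: [228.1, -526.5, 313.2]
ee_rot: [-179.7, -0.0, 23.4]
force: [-0.7, -1.5, 0.7]
gripper_width: 78.2
```

```bash
python3 -m jog '[{"dx":0.03,"dy":0.03,"dz":0.03,"wx":0,"wy":0,"wz":0,"grip":1},{"dx":0.03,"dy":0.03,"dz":0.03,"wx":0,"wy":0,"wz":0,"grip":1},{"dx":0.03,"dy":0.03,"dz":0,"wx":0,"wy":0,"wz":0,"grip":1},{"dx":0.03,"dy":0.03,"dz":0,"wx":0,"wy":0,"wz":0,"grip":1},{"dx":0.03,"dy":0.03,"dz":0,"wx":0,"wy":0,"wz":0,"grip":1},{"dx":0.03,"dy":0.03,"dz":0,"wx":0,"wy":0,"wz":0,"grip":1},{"dx":0.03,"dy":0.03,"dz":0,"wx":0,"wy":0,"wz":0,"grip":1},{"dx":0.03,"dy":0.03,"dz":0,"wx":0,"wy":0,"wz":0,"grip":1},{"dx":0.03,"dy":0.03,"dz":0,"wx":0,"wy":0,"wz":0,"grip":1},{"dx":0.03,"dy":0.01,"dz":0,"wx":0,"wy":0,"wz":0,"grip":1}]'; python3 -m jog '[{"dx":0,"dy":0,"dz":0,"wx":0,"wy":0,"wz":0,"grip":1},{"dx":0,"dy":0,"dz":0,"wx":0,"wy":0,"wz":0,"grip":1}]'
python3 - <<'E'
from h import *
c=env.get_calibration("wrist");i=env.grab_frame("wrist")[:,:,::-1];cv2.imwrite("pics/w2.png",i);np.save("w2.npy",c,allow_pickle=True);print(env.state()["force"])
E
```

```text
time_s: 1.35
ee_pos: [527.3, -247.0, 372.1]
ee_rot: [-180.0, -0.0, 23.6]
force: [0.2, -1.1, 0.4]
gripper_width: 0.5
time_s: 1.55
ee_pos: [526.3, -249.6, 370.9]
ee_rot: [-179.9, 0.1, 23.5]
force: [0.2, 0.6, -0.1]
gripper_width: 0.3
[1.59620818 0.7657393  0.60440603]
```

View pics/w2.png

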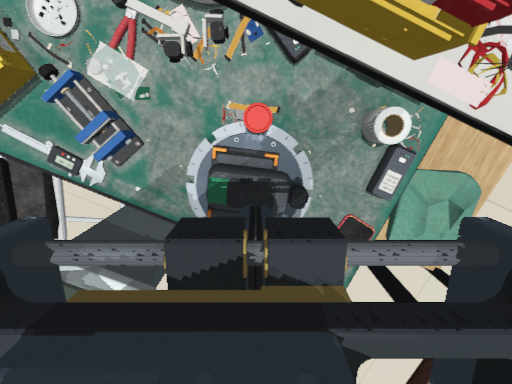

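The wrist view shows the button at about (258,118) and the ring spanning columns 187–314. Next: the ring circle, the button and the shelf edge.

```bash
python3 - <<'E'
from h import *
from scipy.optimize import least_squares
c=np.load("w2.npy",allow_pickle=True).item();W=cv2.imread("pics/w2.png")
k=red(W,(235,95,282,140));(bx,by),r=cv2.minEnclosingCircle(k);print(bx,by,r)
b=onz(c,(bx,by),78);print("button wrist",b)
cd,cs=env.get_calibration("side"),env.get_calibration("scene")
print("tri w/side",tri((c,(bx,by)),(cd,(286,183))),"tri w/scene",tri((c,(bx,by)),(cs,(226,186))))
# ring outer edge: outermost light-grey pixel along rays from approx centre
h=cv2.cvtColor(W,cv2.COLOR_BGR2HSV);m=(h[...,1]<60)&(h[...,2]>105)
c0=proj(c,np.array([481,-270,34.]));print("c0",c0)
P=[]
for a in np.arange(-180,0.1,2):   # upper half of the picture
    for rr in np.arange(76,48,-.25):
        p=c0+rr*np.array([np.cos(np.radians(a)),np.sin(np.radians(a))])
        if p[1]<215 and m[int(round(p[1])),int(round(p[0]))]: P.append(onz(c,p,34)[:2]);break
P=np.array(P)
f=least_squares(lambda q:np.hypot(*(P-q[:2]).T)-q[2],[481,-270,121],loss="soft_l1",f_scale=1.)
g=least_squares(lambda q:np.hypot(*(P-q[:2]).T)-121,[481,-270],loss="soft_l1",f_scale=1.)
print(len(P),f.x,g.x)
d=b[:2]-g.x;print("R",np.hypot(*d),"ang",np.degrees(np.arctan2(d[1],d[0])))
for z in(100,200,300,400):print(z,"shelf wrist",[onz(c,p,z)[:2].round() for p in((232,0),(510,140))],"side",[onz(cd,p,z)[:2].round() for p in((327,110),(375,222))])
E
```

```text
257.5 117.5 14.983424186706543
button wrist [ 598.69425949 -223.64151904   78.        ]
tri w/side [ 599.07942727 -223.67641017   72.91380594] tri w/scene [ 598.99351244 -223.45072242   73.99313456]
c0 [254.81159549 186.40599889]
91 [ 467.51020873 -275.8514035   147.62716287] [ 498.18768898 -266.05003025]
R 109.08736195435414 ang 22.87719871749629
100 shelf wrist [array([ 731., -126.]), array([ 727., -606.])] side [array([739.,  91.]), array([ 742., -392.])]
200 shelf wrist [array([ 699., -148.]), array([ 696., -520.])] side [array([ 689., -133.]), array([ 691., -515.])]
300 shelf wrist [array([ 667., -170.]), array([ 665., -433.])] side [array([ 638., -358.]), array([ 640., -639.])]
400 shelf wrist [array([ 635., -192.]), array([ 634., -346.])] side [array([ 588., -582.]), array([ 589., -763.])]
```

```bash
python3 - <<'E'
from h import *
from scipy.optimize import least_squares
c=np.load("w2.npy",allow_pickle=True).item();W=cv2.imread("pics/w2.png")
h=cv2.cvtColor(W,cv2.COLOR_BGR2HSV)
for p in((195,170),(200,150),(305,170),(292,140),(180,160),(330,160)):print(p,h[p[1],p[0]])
m=((h[...,1]<75)&(h[...,2]>90)).astype(np.uint8);m[:110]=0;m[212:]=0;m[:,:180]=0;m[:,322:]=0
n,l,s,_=cv2.connectedComponentsWithStats(m)
k=np.zeros_like(m)
for i in range(1,n):
    if s[i,4]>40:k[l==i]=1;print(s[i])
pts=np.argwhere(k)[:,::-1]
hull=cv2.convexHull(pts.astype(np.int32))[:,0].astype(float)
ee=hull[hull[:,1]<208]
P=np.array([onz(c,p,34)[:2] for p in ee])
for loss in("soft_l1","cauchy"):
  f=least_squares(lambda q:np.hypot(*(P-q[:2]).T)-121,[481,-270],loss=loss,f_scale=1.5);print(f.x,np.abs(f.fun).round(1))
b=np.array([598.9,-223.6]);d=b-f.x;print("R",np.hypot(*d),"ang",np.degrees(np.arctan2(d[1],d[0])))
E
```

```text
(195, 170) [103  20 208]
(200, 150) [105  22 163]
(305, 170) [103  21 191]
(292, 140) [103  21 197]
(180, 160) [ 74  20 141]
(330, 160) [ 77  40 128]
[ 180  110  142  102 7682]
[217 154  55  13 402]
[211 172  18   7  82]
[275 193  11  19 151]
[ 606.34916806 -206.95387436] [4.9 4.9]
[ 604.47491242 -202.65435176] [0.2 9.6]
R 21.67486629081464 ang -104.90435892432969
```

```bash
python3 - <<'E'
from h import *
from scipy.optimize import least_squares
c=np.load("w2.npy",allow_pickle=True).item();W=cv2.imread("pics/w2.png")
h=cv2.cvtColor(W,cv2.COLOR_BGR2HSV)
m=((h[...,0]>94)&(h[...,0]<115)&(h[...,1]<60)&(h[...,2]>120)).astype(np.uint8);m[:110]=0;m[212:]=0;m[:,:182]=0;m[:,320:]=0
m=cv2.morphologyEx(m,cv2.MORPH_OPEN,np.ones((2,2)))
n,l,s,_=cv2.connectedComponentsWithStats(m)
pts=np.vstack([np.argwhere(l==i)[:,::-1] for i in range(1,n) if s[i,4]>40])
e=cv2.convexHull(pts.astype(np.int32))[:,0].astype(float);e=e[e[:,1]<205];print(len(e),e.min(0),e.max(0))
P=np.array([onz(c,p,34)[:2] for p in e])
f=least_squares(lambda q:np.hypot(*(P-q[:2]).T)-121,[481,-270],loss="soft_l1",f_scale=1.5);print(f.x,f.fun.round(1))
b=np.array([598.9,-223.6]);d=b-f.x;R=np.hypot(*d);a=np.degrees(np.arctan2(d[1],d[0]));print("R",R,"ang",a)
# centre forced consistent with R=126 
f=least_squares(lambda q:np.r_[np.hypot(*(P-q).T)-121,5*(np.hypot(*(b-q))-126)],f.x,loss="soft_l1",f_scale=1.5);d=b-f.x;a=np.arctan2(d[1],d[0]);print(f.x,np.degrees(a))
q=[f.x+126*np.array([np.cos(a+t),np.sin(a+t)]) for t in np.linspace(0,np.pi/4,10)];print(np.round(q,1),np.diff(q,axis=0).round(1))
E
```

```text
27 [187. 122.] [313. 201.]
[ 476.76773419 -262.00813132] [-0.1  0.4 -0.   0.1  0.2 -0.4  0.4  0.4  0.6  0.5  0.3 -0.4 -0.5 -0.3
 -0.  -0.1  0.3 -0.3  0.2 -0.2  0.1  0.1 -0.3  0.3  0.3  0.2  0.1]
R 128.02919551552128 ang 17.45730882141349
[ 477.55050018 -261.74335146] 17.449309977136018
[[ 597.8 -224. ]
 [ 594.  -213.6]
 [ 589.4 -203.7]
 [ 583.9 -194.1]
 [ 577.6 -185.1]
 [ 570.5 -176.7]
 [ 562.8 -168.9]
 [ 554.3 -161.8]
 [ 545.3 -155.5]
 [ 535.8 -150. ]] [[-3.8 10.3]
 [-4.6 10. ]
 [-5.5  9.5]
 [-6.3  9. ]
 [-7.1  8.4]
 [-7.8  7.8]
 [-8.4  7.1]
 [-9.   6.3]
 [-9.5  5.5]]
```

The ring fit is good, with residuals under 0.6 mm. The axis is at (477.5,-261.7) and the button at (598.5,-223.8), at an angle of 17.4°. I'll go above the button.

```bash
python3 -m jog '[{"dx":0.036,"dy":0.013,"dz":0,"wx":0,"wy":0,"wz":0,"grip":1},{"dx":0.036,"dy":0.013,"dz":-0.03,"wx":0,"wy":0,"wz":0,"grip":1},{"dx":0,"dy":0,"dz":-0.045,"wx":0,"wy":0,"wz":0,"grip":1},{"dx":0,"dy":0,"dz":-0.045,"wx":0,"wy":0,"wz":0,"grip":1},{"dx":0,"dy":0,"dz":-0.045,"wx":0,"wy":0,"wz":0,"grip":1},{"dx":0,"dy":0,"dz":-0.045,"wx":0,"wy":0,"wz":0,"grip":1},{"dx":0,"dy":0,"dz":-0.035,"wx":0,"wy":0,"wz":0,"grip":1},{"dx":0,"dy":0,"dz":-0.02,"wx":0,"wy":0,"wz":0,"grip":1},{"dx":0,"dy":0,"dz":0,"wx":0,"wy":0,"wz":0,"grip":1},{"dx":0,"dy":0,"dz":0,"wx":0,"wy":0,"wz":0,"grip":1}]'
python3 - <<'E'
from h import *
i=[env.grab_frame(n)[:,:,::-1] for n in("scene","side","wrist")]
v=np.hstack([cv2.resize(i[0][110:230,190:290],(400,480)),cv2.resize(i[1][80:200,230:330],(400,480))]);cv2.imwrite("pics/a3.png",v);cv2.imwrite("pics/w3.png",i[2])
E
```

```text
time_s: 2.6
ee_pos: [598.1, -224.9, 107.7]
ee_rot: [180.0, -0.0, 23.3]
force: [-0.7, -0.6, 1.0]
gripper_width: 0.6
```

View pics/a3.png

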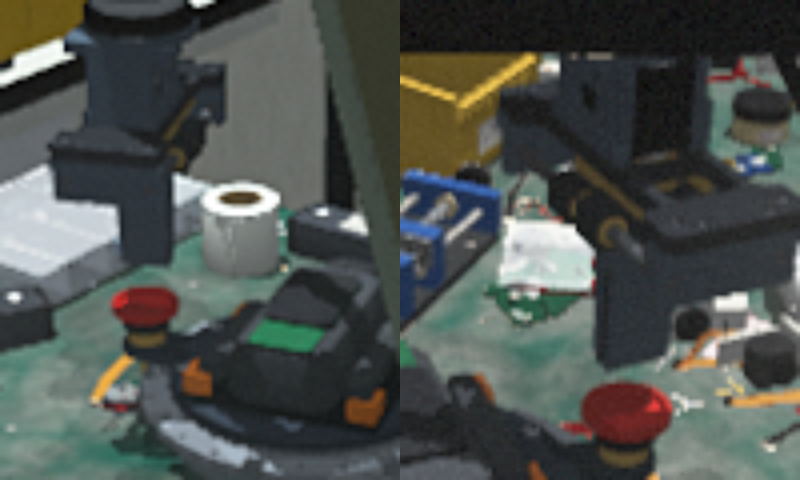

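The fingers are aligned over the button to within about 2 mm in both views: finger and button are both at column 146 in the scene crop, and at 632 and 627 in the side crop. Now to press.

```bash
python3 -m jog '[{"dx":0,"dy":0.001,"dz":-0.015,"wx":0,"wy":0,"wz":0,"grip":1},{"dx":0,"dy":0,"dz":-0.01,"wx":0,"wy":0,"wz":0,"grip":1},{"dx":0,"dy":0,"dz":-0.004,"wx":0,"wy":0,"wz":0,"grip":1},{"dx":0,"dy":0,"dz":-0.004,"wx":0,"wy":0,"wz":0,"grip":1},{"dx":0,"dy":0,"dz":-0.002,"wx":0,"wy":0,"wz":0,"grip":1},{"dx":0,"dy":0,"dz":0,"wx":0,"wy":0,"wz":0,"grip":1},{"dx":0,"dy":0,"dz":0,"wx":0,"wy":0,"wz":0,"grip":1}]'; python3 -m jog '[{"dx":0,"dy":0,"dz":-0.003,"wx":0,"wy":0,"wz":0,"grip":1},{"dx":0,"dy":0,"dz":-0.003,"wx":0,"wy":0,"wz":0,"grip":1},{"dx":0,"dy":0,"dz":0,"wx":0,"wy":0,"wz":0,"grip":1}]'
```

```text
time_s: 3.45
ee_pos: [598.7, -222.9, 72.7]
ee_rot: [180.0, -0.1, 23.4]
force: [-0.7, 1.5, 5.9]
gripper_width: 0.3
time_s: 3.75
ee_pos: [598.7, -222.9, 66.8]
ee_rot: [179.9, -0.1, 23.4]
force: [-0.6, 1.5, 7.1]
gripper_width: 0.6
```

```bash
python3 -m jog '[{"dx":0,"dy":0,"dz":-0.003,"wx":0,"wy":0,"wz":0,"grip":1},{"dx":0,"dy":0,"dz":-0.002,"wx":0,"wy":0,"wz":0,"grip":1},{"dx":0,"dy":0,"dz":0,"wx":0,"wy":0,"wz":0,"grip":1},{"dx":0,"dy":0,"dz":0,"wx":0,"wy":0,"wz":0,"grip":1}]'
```

```text
time_s: 4.15
ee_pos: [598.9, -223.2, 63.1]
ee_rot: [179.9, -0.1, 23.4]
force: [-2.9, 0.7, 11.2]
gripper_width: 0.6
```

The plunger is fully in at about 11 N. I'll start turning, about 10°.

```bash
python3 -m jog '[{"dx":-0.0018,"dy":0.0052,"dz":-0.0003,"wx":0,"wy":0,"wz":0,"grip":1},{"dx":-0.002,"dy":0.0051,"dz":-0.0002,"wx":0,"wy":0,"wz":0,"grip":1},{"dx":-0.0022,"dy":0.005,"dz":0,"wx":0,"wy":0,"wz":0,"grip":1},{"dx":-0.0024,"dy":0.005,"dz":0,"wx":0,"wy":0,"wz":0,"grip":1},{"dx":0,"dy":0,"dz":0,"wx":0,"wy":0,"wz":0,"grip":1}]'
```

```text
time_s: 4.65
ee_pos: [591.9, -203.7, 63.1]
ee_rot: [179.7, -0.2, 23.5]
force: [-1.0, -0.4, 11.6]
gripper_width: 0.8
```

```bash
python3 -m jog '[{"dx":-0.0027,"dy":0.0048,"dz":0,"wx":0,"wy":0,"wz":0,"grip":1},{"dx":-0.0028,"dy":0.0047,"dz":0,"wx":0,"wy":0,"wz":0,"grip":1},{"dx":-0.0031,"dy":0.0046,"dz":0,"wx":0,"wy":0,"wz":0,"grip":1},{"dx":-0.0032,"dy":0.0044,"dz":0,"wx":0,"wy":0,"wz":0,"grip":1},{"dx":-0.0035,"dy":0.0043,"dz":0,"wx":0,"wy":0,"wz":0,"grip":1},{"dx":-0.0036,"dy":0.0041,"dz":0,"wx":0,"wy":0,"wz":0,"grip":1},{"dx":-0.0038,"dy":0.004,"dz":0,"wx":0,"wy":0,"wz":0,"grip":1},{"dx":-0.004,"dy":0.0038,"dz":0,"wx":0,"wy":0,"wz":0,"grip":1},{"dx":0,"dy":0,"dz":0,"wx":0,"wy":0,"wz":0,"grip":1}]'
cat > look.py <<'E'
from h import *
import sys
s=env.state();C=np.array([477.5,-261.7]);d=s["ee_pos"][:2]-C
print("tcp",s["ee_pos"],"ang",np.degrees(np.arctan2(d[1],d[0]))-17.4,np.hypot(*d),s["force"])
out=[]
for n in("scene","side"):
    c=env.get_calibration(n);i=np.ascontiguousarray(env.grab_frame(n)[:,:,::-1]);cv2.imwrite(f"pics/{n}_{sys.argv[1]}.png",i)
    u=proj(c,np.r_[s["ee_pos"][:2],float(sys.argv[2])]).astype(int)
    k=red(i,(u[0]-16,u[1]-14,u[0]+17,u[1]+15));e=cv2.boundingRect(k);p=(e[0]+e[2]/2-.5,e[1]+e[3]/2-.5);print(n,u,e)
    out.append((c,p))
b=tri(*out);d=b[:2]-C;print("button",b,"turn",np.degrees(np.arctan2(d[1],d[0]))-17.4,np.hypot(*d))
E
python3 look.py t1 65
```

```text
time_s: 5.55
ee_pos: [566.1, -168.7, 63.1]
ee_rot: [179.7, -0.3, 23.5]
force: [1.7, 0.8, 11.8]
gripper_width: 0.5
tcp [ 566.08782089 -168.69548116   63.14243834] ang 28.9932761154027 128.4431490418282 [ 1.73887519  0.79984605 11.80771204]
scene [222 199] (215, 198, 16, 8)
side [268 172] (258, 170, 21, 11)
button [ 565.40000497 -167.9014156    58.27471286] turn 29.459370829612823 128.54798835183988
```

Measured turn is about 29°, with finger and button moving together. I'll continue to just under 45°.

```bash
python3 -m jog '[{"dx":-0.0036,"dy":0.0028,"dz":0,"wx":0,"wy":0,"wz":0,"grip":1},{"dx":-0.0036,"dy":0.0027,"dz":0,"wx":0,"wy":0,"wz":0,"grip":1},{"dx":-0.0036,"dy":0.0027,"dz":0,"wx":0,"wy":0,"wz":0,"grip":1},{"dx":-0.0036,"dy":0.0026,"dz":0,"wx":0,"wy":0,"wz":0,"grip":1},{"dx":-0.0037,"dy":0.0025,"dz":0,"wx":0,"wy":0,"wz":0,"grip":1},{"dx":-0.0037,"dy":0.0024,"dz":0,"wx":0,"wy":0,"wz":0,"grip":1},{"dx":-0.0029,"dy":0.0017,"dz":0,"wx":0,"wy":0,"wz":0,"grip":1},{"dx":-0.0029,"dy":0.0016,"dz":0,"wx":0,"wy":0,"wz":0,"grip":1},{"dx":0,"dy":0,"dz":0,"wx":0,"wy":0,"wz":0,"grip":1},{"dx":0,"dy":0,"dz":0,"wx":0,"wy":0,"wz":0,"grip":1}]'
python3 look.py t2 65
python3 - <<'E'
from h import *
a=cv2.imread("pics/scene_t2.png")[130:250,180:320];b=cv2.imread("pics/side_t2.png")[120:240,170:310]
cv2.imwrite("pics/t2.png",cv2.resize(np.hstack([a,b]),(800,343)))
E
```

```text
time_s: 6.65
ee_pos: [539.7, -149.7, 63.2]
ee_rot: [179.6, -0.5, 23.5]
force: [3.2, 1.2, 11.6]
gripper_width: 0.3
tcp [ 539.69253151 -149.74934632   63.19475219] ang 43.54628606177708 128.0658417966597 [ 3.19259485  1.20365789 11.64322196]
scene [225 204] (218, 204, 17, 8)
side [256 168] (247, 166, 20, 10)
button [ 538.93733075 -149.35946915   57.66136927] turn 43.92642049376767 128.0427291265486
```

View pics/t2.png

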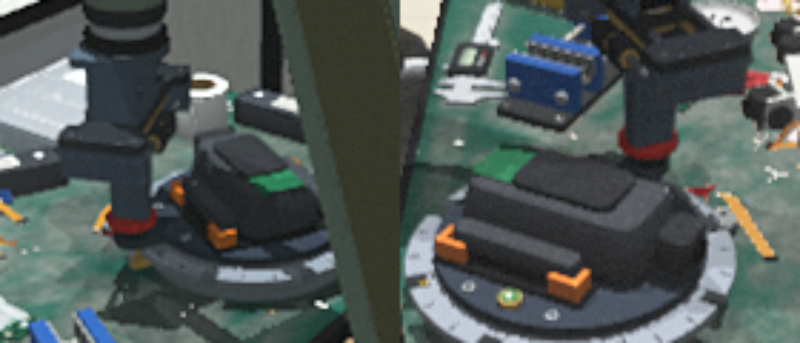

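Turned about 43.5°, the finger is still in the dish and the drone is sitting in its cradle. I'll add about 1.4° and ease up partway.

```bash
python3 -m jog '[{"dx":-0.0014,"dy":0.0008,"dz":0,"wx":0,"wy":0,"wz":0,"grip":1},{"dx":-0.0014,"dy":0.0007,"dz":0,"wx":0,"wy":0,"wz":0,"grip":1},{"dx":0,"dy":0,"dz":0,"wx":0,"wy":0,"wz":0,"grip":1},{"dx":0,"dy":0,"dz":0,"wx":0,"wy":0,"wz":0,"grip":1}]'
python3 -m jog '[{"dx":0,"dy":0,"dz":0.0025,"wx":0,"wy":0,"wz":0,"grip":1},{"dx":0,"dy":0,"dz":0.0025,"wx":0,"wy":0,"wz":0,"grip":1},{"dx":0,"dy":0,"dz":0.002,"wx":0,"wy":0,"wz":0,"grip":1},{"dx":0,"dy":0,"dz":0,"wx":0,"wy":0,"wz":0,"grip":1}]'
```

```text
time_s: 7.15
ee_pos: [537.2, -148.5, 63.2]
ee_rot: [179.6, -0.5, 23.5]
force: [4.0, 0.2, 11.4]
gripper_width: 0.2
time_s: 7.55
ee_pos: [534.9, -147.5, 68.0]
ee_rot: [179.9, -0.2, 23.4]
force: [5.1, 1.7, 2.3]
gripper_width: 0.7
```

```bash
python3 -m jog '[{"dx":0.0015,"dy":-0.0008,"dz":0.002,"wx":0,"wy":0,"wz":0,"grip":1},{"dx":0,"dy":0,"dz":0.002,"wx":0,"wy":0,"wz":0,"grip":1},{"dx":0,"dy":0,"dz":0.003,"wx":0,"wy":0,"wz":0,"grip":1},{"dx":0,"dy":0,"dz":0,"wx":0,"wy":0,"wz":0,"grip":1}]'
python3 look.py t3 72
```

```text
time_s: 7.95
ee_pos: [534.0, -148.3, 74.2]
ee_rot: [-180.0, 0.0, 23.4]
force: [1.3, 1.3, 2.9]
gripper_width: 0.4
tcp [ 534.02424475 -148.26752837   74.19845205] ang 46.11258248822681 126.73561403438627 [1.34988167 1.33236644 2.91349591]
scene [226 203] (217, 201, 17, 9)
side [254 165] (246, 162, 20, 11)
button [ 537.81388301 -146.21436705   66.21187725] turn 45.02359646396508 130.2869751819247
```

```bash
python3 -m jog '[{"dx":0,"dy":0,"dz":0.005,"wx":0,"wy":0,"wz":0,"grip":1},{"dx":0,"dy":0,"dz":0.02,"wx":0,"wy":0,"wz":0,"grip":1},{"dx":0,"dy":0,"dz":0.04,"wx":0,"wy":0,"wz":0,"grip":1},{"dx":0,"dy":0,"dz":0.05,"wx":0,"wy":0,"wz":0,"grip":1},{"dx":-0.02,"dy":0,"dz":0.05,"wx":0,"wy":0,"wz":0,"grip":1},{"dx":-0.02,"dy":0,"dz":0.05,"wx":0,"wy":0,"wz":0,"grip":1},{"dx":-0.02,"dy":0,"dz":0.05,"wx":0,"wy":0,"wz":0,"grip":1},{"dx":0,"dy":0,"dz":0.03,"wx":0,"wy":0,"wz":0,"grip":1},{"dx":0,"dy":0,"dz":0,"wx":0,"wy":0,"wz":0,"grip":1},{"dx":0,"dy":0,"dz":0,"wx":0,"wy":0,"wz":0,"grip":1}]'
python3 - <<'E'
from h import *
s=env.state();C=np.array([477.5,-261.7]);out=[];v=[]
w=env.get_calibration("wrist");i=env.grab_frame("wrist")[:,:,::-1];I={"wrist":i}
for n in("scene","side"):I[n]=env.grab_frame(n)[:,:,::-1]
for n in I:
    c=w if n=="wrist" else env.get_calibration(n);im=np.ascontiguousarray(I[n])
    u=proj(c,np.array([536,-149,76.])).astype(int);q=24 if n=="wrist" else 16
    k=red(im,(u[0]-q,u[1]-q,u[0]+q,u[1]+q));e=cv2.boundingRect(k);p=(e[0]+e[2]/2-.5,e[1]+e[3]/2-.5);out.append((c,p));print(n,u,e)
    v.append(cv2.resize(im[max(u[1]-60,0):max(u[1]-60,0)+140,u[0]-40:u[0]+100],(266,266)) if n!="wrist" else cv2.resize(im[:200,150:350],(266,266)))
cv2.imwrite("pics/end.png",np.hstack(v))
for a,b in((1,2),(0,1),(0,2)):
    x=tri(out[a],out[b]);d=x[:2]-C;print(x,np.degrees(np.arctan2(d[1],d[0]))-17.4,np.hypot(*d))
print(s["force"],s["ee_pos"])
E
```

```text
time_s: 9.05
ee_pos: [477.9, -148.3, 358.4]
ee_rot: [180.0, 0.0, 23.4]
force: [0.0, 0.3, 0.9]
gripper_width: 0.1
wrist [268 132] (255, 117, 29, 30)
scene [226 201] (217, 198, 18, 10)
side [255 163] (246, 158, 21, 14)
[ 538.14051388 -148.11590583   73.46469697] 44.50303989409233 128.7579837223178
[ 537.98047758 -148.45466512   73.36830319] 44.49484276406783 128.3837763943368
[ 537.95232163 -148.64769953   73.82522713] 44.46530067912029 128.20025675070377
[0.00507029 0.3250936  0.85928777] [ 477.87197487 -148.31135655  358.42251737]
```

View pics/end.png

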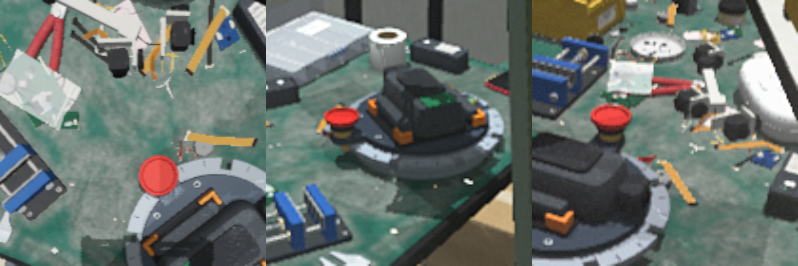

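The picture shows the button up again: its height measures 73.5 mm, against 73.4 mm at the start. The turn measures about 44.5°, and the drone is in its nests. I'm handing it in.

```bash
python3 -c "
from workcell import env
print(env.job_done())"
```

```text
the job is handed in; nothing more can be done
None
```

I turned the table one notch counter-clockwise and handed the job in at about 9 s. No verdict is reported, so success rests on my own last checks.

**What I did:** I pressed the button fully in with the shut fingertips, at about 11 N. I then led it round the arc, eased off near 45° and raised the arm clear.

**Last checks:**
- **Turn:** three pairs of camera views gave about 44.5°, against 45° for one notch.
- **Plunger:** the button is back at 73.5 mm, against 73.4 mm by the same measure before the press, so it is up and locked.
- **Drone:** it lies in its cradle nests in the last picture, judged by eye only.
- **Bystanders:** I did not measure the phone, battery or cutters afterwards. The arm was never brought near them.
- **Force on the tool:** under 1 N after lifting clear.

**What failed or disagreed:**
- My first jog calls were refused because each row needs every key. Nothing moved.
- My first two attempts to locate the ring failed. The third fitted to within 0.6 mm.
- The button measured about 128 mm from the axis I found, against the stated 126 mm.
- While easing off, the fingertip reading briefly showed 46° and about 5 N sideways. A check with the finger still in the dish put the button at about 66 mm. Once I had lifted clear, it measured 73.5 mm.

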